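Run the tape out along a board and lock it

TASK

Take the grey pocket tape measure off its plywood offcut, set it flat on the board that has a line across it, and catch its hook over the board's end nearer the line (the other end has two dark screw heads). Keeping the hook caught, draw the case back along the middle of the board, straight and flat, until its front face stands on the line; then let go and push the lock button on top of the case fully down.

Things in the scene. Friction and masses are not known exactly. Their poses are not given: they have to be found in the camera images.
- tape_centre (a point): Centre of the case of a grey pocket tape measure, loose, 0.5 kg: 82 long (x) x 34 wide (y) x 53 high. The point is 30 mm above its base; x points out of its front face, which is 41 mm ahead; z is up. Grasp across the 34 mm width. It starts on a fixed plywood offcut 60 x 110 x 18 mm, hook hanging past the offcut's end. Let go on the board, it stays put by its weight.
- tape_hook (a point): Hook at the tip of the tape's steel blade, 22 wide, 3 thick, reaching 9 mm below the case's base. The point is the middle of its inner (case-side) face at base level; axes as the case's. Retracted it is 59 mm ahead of the case's centre (18 mm ahead of its front). The blade draws out up to 120 mm more, 7 mm above the base, against a spring of 1 N (retracted) to 1.5 N.
- board_end (a point): Board fixed to the bench, 300 long (x) x 90 wide (y) x 22 thick, its top 22 mm above the bench. The point is the middle of the top edge of the end to be hooked; x points out of that end, along the board, z up. A dark line runs square across the top 120 mm back from this end (at x = -120 mm).
- tape_lock (a joint): Travel of the lock button, m: 0 up (free), 0.006 fully down. Black button 18 x 16 mm on top of the case, its centre 12 mm ahead of the case's centre; its top is 33 mm above the case's centre point (63 mm above the base) when up. It takes 3 to 4 N to press, stays where it is left and, when down, brakes the blade.
There are look-alikes about, which are no part of the job. Of the things that look like the part that bears tape_centre, the middle-sized one is meant.

How it is judged (in metres and radians):
On the way, in this order (a step that is already met when the one before it is completed fails the run):
1. the hook is caught over the board's end and at least 30 mm of blade has been drawn against it, the lock still up (x of tape_hook in the frame of board_end between -0.006 and 0.008 m and y of tape_hook in the frame of board_end between -0.03 and 0.03 m and z of tape_hook in the frame of board_end below 0.004 m and distance between tape_centre and tape_hook above 0.097 m and value of joint tape_lock below 0.002 m), for 0.2 s.
2. the case's front stands at the line with the hook still caught, and the lock is pushed down (x of tape_hook in the frame of board_end between -0.006 and 0.008 m and y of tape_hook in the frame of board_end between -0.03 and 0.03 m and z of tape_hook in the frame of board_end below 0.004 m and x of tape_centre in the frame of board_end between -0.178 and -0.144 m and y of tape_centre in the frame of board_end between -0.03 and 0.03 m and z of tape_centre in the frame of board_end between 0.02 and 0.04 m and angle between the x axis of tape_centre and the x axis of board_end, either way round below 0.2 rad and angle between tape_centre's own z axis and vertical below 0.12 rad and value of joint tape_lock above 0.0045 m), for 0.2 s.
At the end, for the whole second after the job is handed in: Hook's inner face against the board's end (-6 to +8 mm), below its top; case flat on the board (under 7 deg), parallel to it within 11 deg, case and hook within 30 mm of its middle, case front within 17 mm of the line; lock button down over 4.5 of 6 mm (all of step 2); the robot touches nothing.
It also fails if it takes over 45 s, if anything falls off the work surface, if the arm or the gripper's body presses on something with over 40 N, if the wrist force passes 120 N, or if a joint passes its speed limit or range.

ROBOT

A 7-joint arm with a two-finger parallel gripper is mounted at the origin on a cart in front of the work surface, level with it; the furniture and walls round the work are solid. World frame = base frame: x ahead of the robot, y to its left, z up, the work surface at z = 0. Lengths are in mm, angles in rad, forces in N, time in s.
With the tool pointing down it reaches from about 400 to 875 mm from the base axis. Payload 4.4 kg.
Tool frame: the origin (TCP) lies where the fingers leave the gripper's body, on its centre line; the fingertips stand 73 mm ahead of it and the grasp point (between the pads) lies 54 mm ahead of it; z points along the fingers, y is the line along which they close (so a half turn about z gives the same grasp; the last joint's range is limited). The gripper opens to 85 mm and grips with 20 to 120 N. Pads are 22 mm wide; open, the fingers measure 114 mm over their backs; the gripper's body (76 mm by 85 mm) begins 54 mm behind the grasp point. The pads swing forward as they close: fully open they stand 13 mm farther back than shut.
Start: joints at [-1.34, 0.628, 0.038, 1.517, -0.027, 0.996, -0.02], TCP at [190.078, 621.6, 303.913] pointing down, gripper open.
Joint ranges: [-3.06, 3.06], [-0.37, 2.12], [-1.25, 1.32], [0.18, 2.47], [-1.1, 4.24], [0.23, 1.98], [-2.94, 2.94]. Speed limits (rad/s): [2.57, 2.57, 3.14, 3.14, 3.14, 3.14, 3.14].

INTERFACE

Orientations are given as [roll, pitch, yaw] about the fixed x, y, z axes, in that order (R = Rz(yaw) Ry(pitch) Rx(roll)).
In Python, from cell import ctrl gives the robot as it stands.
- The arm moves only by the tool send_rows, never from a script. Its argument "rows" is a list that holds one entry, the list of rows, each a list of 6 numbers: the shift along the tool's x, y, z in cm, then the turn, a rotation vector about the tool's x, y, z in rad. In form: [[[tx, ty, tz, wx, wy, wz], ...]]. A call has 1 to 10 rows; each row is the pose to reach, as a shift and turn from the pose commanded when the call began, along the tool's axes at that moment; what a row does not reach only later rows make up. A row lasts 1/10 s, in which the tool goes at most 50 mm and 8.59 degrees, less where a joint would pass 70% of its speed; a pose out of reach is approached as far as the arm can. A call with a gripper value outside its range is refused whole. "grip" is the closure in counts, from 0 (fully open) to 255 (shut), set as the call begins (left out, the last holds). The fingers move at their own pace and stop on an object; the grip force is fixed at half the most. Time passes only in rows, so rows that repeat a pose let the fingers close. It gives the time, the measured TCP pose, the force, the opening and the grip force at its end, in the units of the state.
- ctrl.read_state(): the state, without advancing time (a new reading comes with each control period).
- ctrl.get_image(name): name is "side" or "top"; returns a dict with "pixels" (480x640x3 uint8, red, green, blue), "fx", "fy", "cx", "cy" (pixels), "extrinsics" (4x4, takes a point from camera to world coordinates). Camera axes: x right, y up, looking along -z (the intrinsics and any distortion apply to the point x, -y, -z); pixel columns grow to the right and rows downward; lengths in mm; the calibration is good to about 2 mm. A picture is of the moment at which its call begins. There is no depth.
- ctrl.finish_job(): hands the job in; it is judged then, once.
The state is a dict: "clock": time; "qpos": joint angles; "qd": joint speeds; "tau": joint torques, N m; "eef_pos": TCP position; "tool_rot": TCP orientation; "force": force on the tool from outside, world axes, zero at the start; "torque": the same for the moment, N m; "width": finger opening in mm; "gripper_force": force on a finger pad.
Only numpy, scipy, OpenCV 4.12 (cv2) and the standard library are available. Lean on these libraries where they do the work, as an engineer would, in place of code of your own. Each camera call takes 0.05 s, during which the arm holds its last target. There are 200 camera calls.

## Working session

There is one attempt and no reset: what is moved stays moved. The work goes in short steps, Python scripts to look and compute and a tool call to move; the robot and the scene stay as the last step left them, time stands still between calls to the robot, and variables do not carry over. Pictures are saved under pics/ and viewed, at most 10 in all, crops included, and the job is handed in when it is done.

Besides the shell and the picture viewer there is one more tool, called after "Call:" in YAML: its name, and indented under it one key for each argument. send_rows: Moves the arm, as the interface text tells. Its arguments: {"type":"object","properties":{"rows":{"type":"array","items":{"type":"array","items":{"type":"array","items":{"type":"number"}}}},"grip":{"type":"number"}},"required":["rows"]}

```bash
mkdir -p pics; ls
cat > h.py <<'E'
import numpy as np, cv2
from cell import ctrl
def snap(name,f):
    im=ctrl.get_image(name); cv2.imwrite(f,im["pixels"][:,:,::-1]); np.savez(f"{name}.npz",**{k:np.array(v) for k,v in im.items()}); return im
def ray(im,u,v):
    E=np.array(im["extrinsics"]); d=np.array([(u-im["cx"])/im["fx"],-(v-im["cy"])/im["fy"],-1.])
    return E[:3,3],E[:3,:3]@d
def at(im,u,v,z):
    o,d=ray(im,u,v); return o+d*(z-o[2])/d[2]
def proj(im,p):
    E=np.array(im["extrinsics"]); c=E[:3,:3].T@(np.array(p)-E[:3,3])
    return im["cx"]+im["fx"]*c[0]/-c[2], im["cy"]-im["fy"]*c[1]/-c[2]
E
python3 - <<'E'
from h import *
for n in("top","side"):
    im=snap(n,f"pics/{n}0.png"); print(n,[k for k in im],im["fx"],im["cx"],im["cy"]);print(np.round(im["extrinsics"],3))
s=ctrl.read_state();print(s)
E
```

```text
pics
top ['pixels', 'fx', 'fy', 'cx', 'cy', 'extrinsics'] 541.3376328646475 323.09625855364175 234.8553803862743
[[-7.000000e-03  9.950000e-01 -1.000000e-01  3.561000e+02]
 [-1.000000e+00 -7.000000e-03 -6.000000e-03  2.745800e+02]
 [-6.000000e-03  1.000000e-01  9.950000e-01  1.035747e+03]
 [ 0.000000e+00  0.000000e+00  0.000000e+00  1.000000e+00]]
side ['pixels', 'fx', 'fy', 'cx', 'cy', 'extrinsics'] 464.0018594270078 318.64482010441816 240.60620237364387
[[ 9.99000e-01  8.00000e-03  3.50000e-02  4.84668e+02]
 [ 3.00000e-02  3.38000e-01 -9.41000e-01 -5.95524e+02]
 [-2.00000e-02  9.41000e-01  3.37000e-01  4.13432e+02]
 [ 0.00000e+00  0.00000e+00  0.00000e+00  1.00000e+00]]
{'clock': 0.1, 'qpos': array([-1.3397841 ,  0.62927308,  0.03844622,  1.51823914, -0.02699727,
        0.99629587, -0.01995634]), 'qd': array([ 8.75440833e-04, -1.00942634e-03, -1.18503563e-03, -3.98368169e-03,
        1.58066749e-03, -3.99127286e-04,  2.57721181e-05]), 'tau': array([ 4.19172691e-03, -5.64541018e+01,  1.23065047e+00, -1.93978339e+01,
        1.12754785e-02,  5.20811212e-03, -1.12629743e-05]), 'eef_pos': array([189.95462298, 621.18375308, 303.07759269]), 'tool_rot': array([-3.13989533e+00,  2.05448793e-05,  2.84482506e+00]), 'force': array([ 0.59218513, -0.21652793, -0.62702049]), 'torque': array([ 0.06313992, -0.0424397 , -0.01583494]), 'gripper_force': 0.0, 'width': 85.21438380902248}
```

View pics/top0.png

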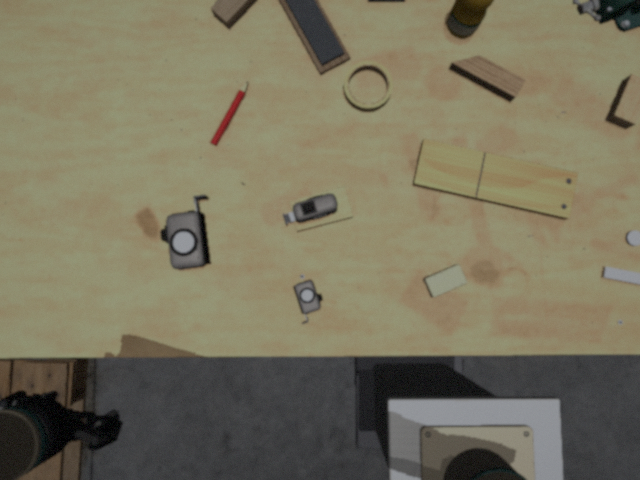

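View pics/side0.png

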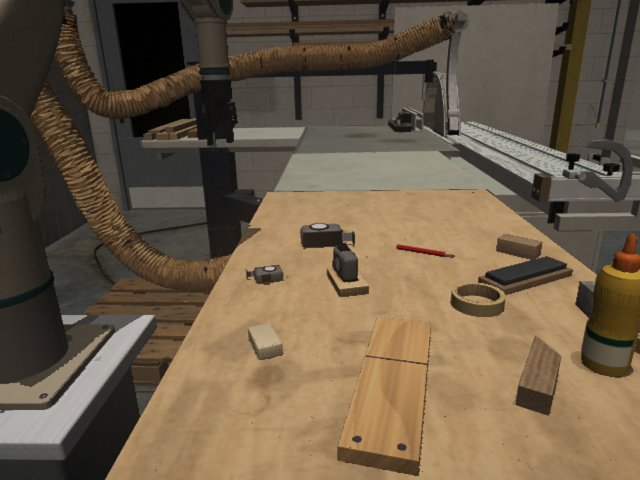

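The top view shows three candidates: a large tape measure lying on its side at (185,240), a middle one standing on the offcut at (315,207), and a small one at (307,296). I choose the middle one on the offcut. The board's hooked end is at about (419,164), its line at about (482,175), and its screws are at the right end.

Run:
```python
import cv2
a=cv2.imread("pics/top0.png");b=cv2.imread("pics/side0.png")
c1=cv2.resize(a[180:245,275:365],(400,289),interpolation=cv2.INTER_CUBIC)
c2=cv2.resize(b[235:305,315:385],(289,289),interpolation=cv2.INTER_CUBIC)
c3=cv2.resize(a[130:225,405:585],(547,289),interpolation=cv2.INTER_CUBIC)
import numpy as np
o=np.zeros((580,700,3),np.uint8);o[:289,:400]=c1;o[:289,405:694]=c2;o[290:579,:547]=c3
cv2.imwrite("pics/crop.png",o)
```

```text
(no output)
```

View pics/crop.png

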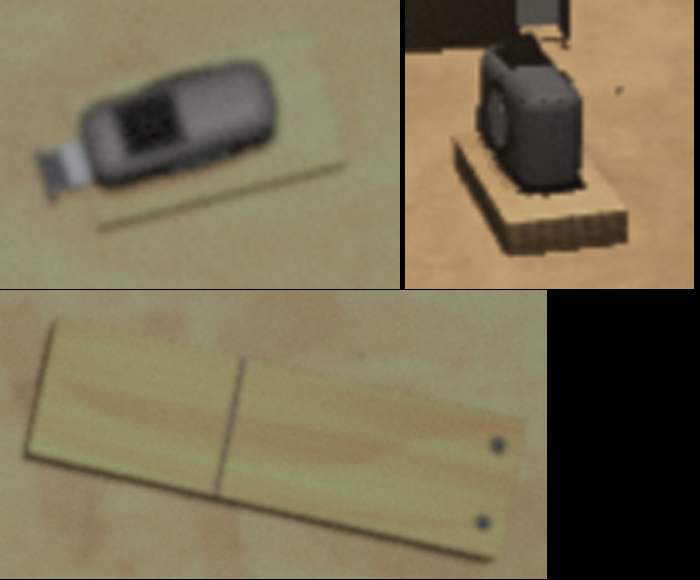

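The middle tape, with its black button at about (309,208) and hook at about (285,220), is the only one standing on the offcut, which confirms the choice. The board corners read (423,139.5), (414,183), (566,218) and (577,173).

Run:
```python
from h import *
im=dict(np.load("top.npz")); si=dict(np.load("side.npz"))
P=lambda u,v,z:at(im,u,v,z)[:2].round(1)
a,b,c,d=[at(im,*p,22)[:2] for p in((423.1,139.5),(413.9,183.3),(566.2,217.8),(577,172.8))]
print("board",a,b,c,d,np.linalg.norm(a-b),np.linalg.norm(d-c),np.linalg.norm(a-d),np.linalg.norm(b-c))
m=(a+b)/2;r=(c+d)/2;u=(m-r)/np.linalg.norm(m-r);print("end",m,"dir",u,np.arctan2(u[1],u[0]))
l=(at(im,484.6,153,22)[:2]+at(im,476.7,196.8,22)[:2])/2;print("line x",(l-m)@u)
def c1(x,y,z):return at(im,275+x/4.444,180+y/4.444,z)[:2]
bt=c1(152,123,81);hk=c1(48,175,25);e1=c1(98,230,18);e2=c1(345,163,18);f=c1(100,140,70);rr=c1(262,92,70)
n=lambda v:v/np.linalg.norm(v)
print("button",bt,"hook",hk,"len edge",np.linalg.norm(e1-e2),"yaw edge",np.arctan2(*(e1-e2)[::-1]),"yaw case",np.arctan2(*(f-rr)[::-1]),"yaw bt-hk",np.arctan2(*(hk-bt)[::-1]),np.linalg.norm(hk-bt))
x=n(e1-e2);print("centre from bt",bt-12*x,"from hook",hk-61*x)
# side view check: button top centre at crop2 (525,45)->
print("side: button proj",proj(si,[*bt,81]),"vs",(315+(525-405)/4.13,235+45/4.13))
print("side board end",proj(si,[*a,22]),proj(si,[*b,22]))
```

```text
board [640.28431134  87.70763265] [555.36926713 107.29871513] [ 487.17100233 -177.58057145] [ 573.11943495 -202.471663  ] 87.1457127214352 89.48016265539363 297.8508758443882 292.9286794451029
end [597.82678923  97.50317389] dir [0.22912793 0.97339632] 1.3396146418213393
line x -120.38934651729737
button [501.18717647 304.43250197] hook [487.78105923 350.34673446] len edge 109.07548292287935 yaw edge 1.8299795478468321 yaw case 1.8541371093243797 yaw bt-hk 1.8548807778757226 47.83137803301014
centre from bt [504.26267014 292.83330636] from hook [503.41481872 291.3841568 ]
side: button proj (np.float64(342.8754337879116), np.float64(244.75326582683925)) vs (344.0556900726392, 245.8958837772397)
side board end (np.float64(429.43983560909436), np.float64(322.72267242870237)) (np.float64(376.99386476256575), np.float64(317.0371490269566))
```

```bash
cat >> h.py <<'E'
def rel(p,yaw):
    from scipy.spatial.transform import Rotation as R
    s=ctrl.read_state(); A=R.from_euler("xyz",s["tool_rot"]); B=R.from_euler("xyz",[np.pi,0,yaw])
    print("t",s["clock"],"pos",s["eef_pos"].round(1),"F",s["force"].round(1),"cm",(A.inv().apply(np.array(p)-s["eef_pos"])/10).round(2),"rv",(A.inv()*B).as_rotvec().round(3))
E
python3 -c "
from h import *
rel([504,292.5,180],1.84)"
```

```text
t 0.1 pos [190.  621.2 303.1] F [ 0.6 -0.2 -0.6] cm [-39.64 -22.23  12.35] rv [-2.000e-03  1.000e-03  1.005e+00]
```

Call:
send_rows:
  rows:
    - [[-4,-2.2,1.2,0,0,0.1],[-8,-4.4,2.5,0,0,0.2],[-12,-6.6,3.7,0,0,0.3],[-16,-8.9,4.9,0,0,0.4],[-20,-11.1,6.2,0,0,0.5],[-24,-13.3,7.4,0,0,0.6],[-28,-15.6,8.6,0,0,0.7],[-32,-17.8,9.9,0,0,0.8],[-36,-20,11.1,0,0,0.9],[-39.6,-22.2,12.3,0,0,1.005]]
  grip: 0

```text
clock: 1.1
eef_pos: [505.2, 291.7, 180.2]
tool_rot: [3.142, 0.0, 1.835]
force: [0.4, 0.5, 0.0]
width: 85.4
gripper_force: 0.0
```

Call:
send_rows:
  rows:
    - [[0,0,0,0,0,0],[0,0,0,0,0,0]]

```text
clock: 1.3
eef_pos: [504.2, 292.2, 180.2]
tool_rot: [-3.14, 0.001, 1.838]
force: [-0.6, 1.4, 0.2]
width: 85.6
gripper_force: 0.0
```

Run:
```python
from h import *
rel([504,292.5,102],1.84)
im=snap("top","pics/t1.png"); si=snap("side","pics/s1.png")
o=np.zeros((480,800,3),np.uint8)
o[:,:400]=cv2.resize(im["pixels"][140:284,240:360,::-1],(400,480));o[:,400:]=cv2.resize(si["pixels"][180:324,280:400,::-1],(400,480))
cv2.imwrite("pics/c1.png",o)
```

```text
t 1.3 pos [504.2 292.2 180.2] F [-0.6  1.4  0.2] cm [0.04 0.   7.82] rv [-0.001  0.001 -0.002]
```

View pics/c1.png

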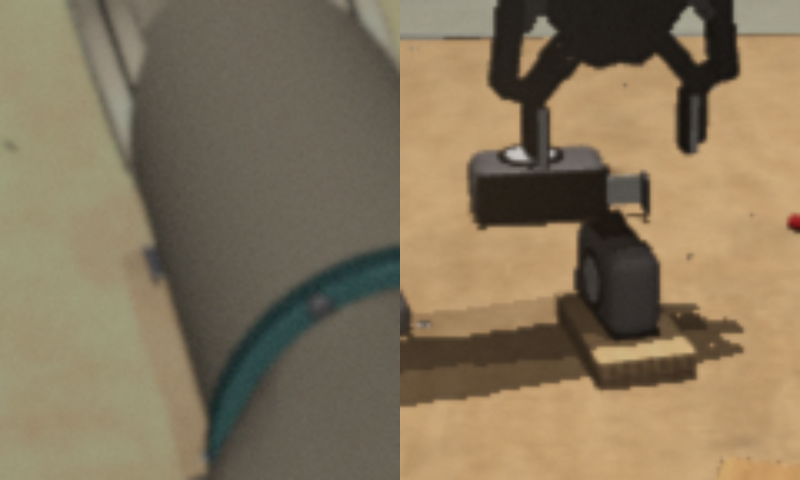

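The side view shows the open fingers at about x=540 and x=690 in the crop, straddling the case at about x=617. Centring is fine, so I descend and grip.

Call:
send_rows:
  rows:
    - [[0,0,2,0,0,0],[0,0,4,0,0,0],[0,0,6,0,0,0],[0,0,7,0,0,0],[0,0,7.8,0,0,0],[0,0,7.8,0,0,0]]

```text
clock: 2.0
eef_pos: [503.1, 294.0, 102.4]
tool_rot: [-3.14, -0.0, 1.841]
force: [-0.3, 1.0, 0.3]
width: 85.5
gripper_force: 0.0
```

Call:
send_rows:
  rows:
    - [[0,0,0,0,0,0],[0,0,0,0,0,0],[0,0,0,0,0,0],[0,0,0,0,0,0],[0,0,0,0,0,0],[0,0,0,0,0,0],[0,0,0,0,0,0],[0,0,0,0,0,0]]
  grip: 255

```text
clock: 2.8
eef_pos: [504.4, 293.7, 103.7]
tool_rot: [3.14, -0.0, 1.84]
force: [0.2, -0.5, 5.9]
width: 33.6
gripper_force: 59.6
```

Call:
send_rows:
  rows:
    - [[0,0,-1,0,0,0],[0,0,-3,0,0,0],[0,0,-5,0,0,0],[0,0,-6,0,0,0],[0,0,-6,0,0,0]]

```text
clock: 3.3
eef_pos: [504.2, 293.7, 164.0]
tool_rot: [3.14, -0.001, 1.84]
force: [0.8, 0.2, -6.2]
width: 33.2
gripper_force: 60.3
```

Run:
```python
from h import *
u=np.array([np.cos(1.34),np.sin(1.34)]);c=np.array([597.8,97.5])+u*(-47)
print(c)
rel([*c,162],1.34)
```

```text
[587.04861803  51.74622654]
t 3.3 pos [504.2 293.7 164. ] F [ 0.8  0.2 -6.2] cm [-25.53   1.56   0.19] rv [ 0.002 -0.001  0.5  ]
```

Call:
send_rows:
  rows:
    - [[-3,0.2,0,0,0,0.06],[-7,0.4,0,0,0,0.14],[-11,0.7,0,0,0,0.22],[-15,0.9,0,0,0,0.3],[-19,1.2,0,0,0,0.38],[-23,1.4,0,0,0,0.45],[-25.5,1.6,0,0,0,0.5],[-25.5,1.6,0,0,0,0.5],[-25.5,1.6,0,0,0,0.5]]

```text
clock: 4.2
eef_pos: [586.2, 51.3, 161.7]
tool_rot: [-3.139, 0.001, 1.338]
force: [0.5, 1.8, -5.0]
width: 33.3
gripper_force: 60.4
```

Call:
send_rows:
  rows:
    - [[0,0,1.5,0,0,0],[0,0,3,0,0,0],[0,0,3.8,0,0,0],[0,0,3.8,0,0,0]]

```text
clock: 4.6
eef_pos: [585.5, 52.6, 122.6]
tool_rot: [-3.137, 0.001, 1.341]
force: [-0.2, -0.0, -3.8]
width: 33.4
gripper_force: 60.4
```

Run:
```python
from h import *
rel([587,51.7,108.5],1.34)
im=snap("top","pics/t2.png"); si=snap("side","pics/s2.png")
o=np.zeros((480,800,3),np.uint8)
o[:,:400]=cv2.resize(im["pixels"][100:244,370:490,::-1],(400,480));o[:,400:]=cv2.resize(si["pixels"][240:384,340:460,::-1],(400,480))
cv2.imwrite("pics/c2.png",o)
```

```text
t 4.6 pos [585.5  52.6 122.6] F [-0.2 -0.  -3.8] cm [-0.05  0.17  1.41] rv [-0.004  0.001  0.001]
```

View pics/c2.png

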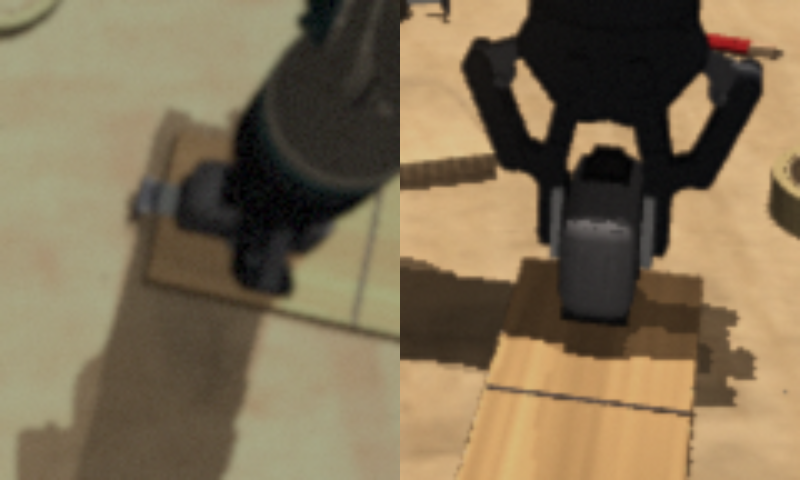

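Run:
```python
from h import *
im=dict(np.load("top.npz"));si=dict(np.load("side.npz"))
m=np.array([597.8,97.5]);u=np.array([np.cos(1.34),np.sin(1.34)]);v=np.array([-u[1],u[0]])
f=lambda p:(round((p[:2]-m)@u,1),round((p[:2]-m)@v,1))
for q in((137,198),(133,203)): print("hook tip",f(at(im,370+q[0]/3.333,100+q[1]/3.333,40)))
print("blade root",f(at(im,370+180/3.333,100+200/3.333,45)))
# predicted rear bottom corners/hook in side view for centre at TCP, base z 37
c=np.array([585.5,52.6])
for b in (-17,17): p=proj(si,[*(c-41*u+b*v),37]);print("rear bottom",(p[0]-340)*3.333+400,(p[1]-240)*3.333)
```

```text
hook tip (np.float64(16.4), np.float64(4.4))
hook tip (np.float64(18.0), np.float64(7.7))
blade root (np.float64(-6.8), np.float64(1.6))
rear bottom 627.2165581049463 335.39010378082946
rear bottom 551.0672494119074 326.1692711100374
```

The hook is about 13–16 mm past the board's end and about 3 mm off the middle, and the case is straight. Lowering now.

Call:
send_rows:
  rows:
    - [[0,0.15,0.6,0,0,0],[0,0.15,1.1,0,0,0],[0,0.15,1.3,0,0,0],[0,0.15,1.3,0,0,0],[0,0.15,1.3,0,0,0]]

```text
clock: 5.2
eef_pos: [588.5, 51.5, 111.9]
tool_rot: [3.142, -0.0, 1.34]
force: [0.4, 0.7, -4.3]
width: 33.0
gripper_force: 60.4
```

Call:
send_rows:
  rows:
    - [[0,0,0.1,0,0,0],[0,0,0.1,0,0,0],[0,0,0.1,0,0,0]]

```text
clock: 5.5
eef_pos: [588.5, 51.6, 111.0]
tool_rot: [3.142, -0.0, 1.34]
force: [0.4, 0.5, -5.6]
width: 33.4
gripper_force: 60.4
```

Call:
send_rows:
  rows:
    - [[0,0,0.1,0,0,0],[0,0,0.2,0,0,0],[0,0,0.2,0,0,0]]

```text
clock: 5.8
eef_pos: [588.4, 51.6, 108.7]
tool_rot: [-3.141, 0.0, 1.34]
force: [-0.6, 0.2, -5.3]
width: 33.3
gripper_force: 60.4
```

Call:
send_rows:
  rows:
    - [[0,0,0.1,0,0,0],[0,0,0.1,0,0,0],[0,0,0.1,0,0,0]]

```text
clock: 6.1
eef_pos: [588.5, 51.6, 107.8]
tool_rot: [-3.141, 0.0, 1.34]
force: [-0.2, 1.4, -5.2]
width: 33.5
gripper_force: 60.5
```

Call:
send_rows:
  rows:
    - [[0,0,0.1,0,0,0],[0,0,0.1,0,0,0],[0,0,0.1,0,0,0]]

```text
clock: 6.4
eef_pos: [588.5, 51.5, 107.7]
tool_rot: [3.141, -0.0, 1.34]
force: [-2.6, 0.1, 6.5]
width: 33.7
gripper_force: 61.5
```

Run:
```python
from h import *
u=np.array([np.cos(1.34),np.sin(1.34)]);c=np.array([597.8,97.5])+u*(-161)
print(c);rel([*c,107.5],1.34)
si=snap("side","pics/s3.png");im=snap("top","pics/t3.png")
o=np.zeros((480,800,3),np.uint8)
o[:,:400]=cv2.resize(im["pixels"][100:244,370:490,::-1],(400,480));o[:,400:]=cv2.resize(si["pixels"][240:384,340:460,::-1],(400,480))
cv2.imwrite("pics/c3.png",o)
```

```text
[560.97079794 -59.23101121]
t 6.4 pos [588.5  51.5 107.7] F [-2.6  0.1  6.5] cm [-1.141e+01 -1.400e-01  1.000e-02] rv [ 0. -0. -0.]
```

View pics/c3.png

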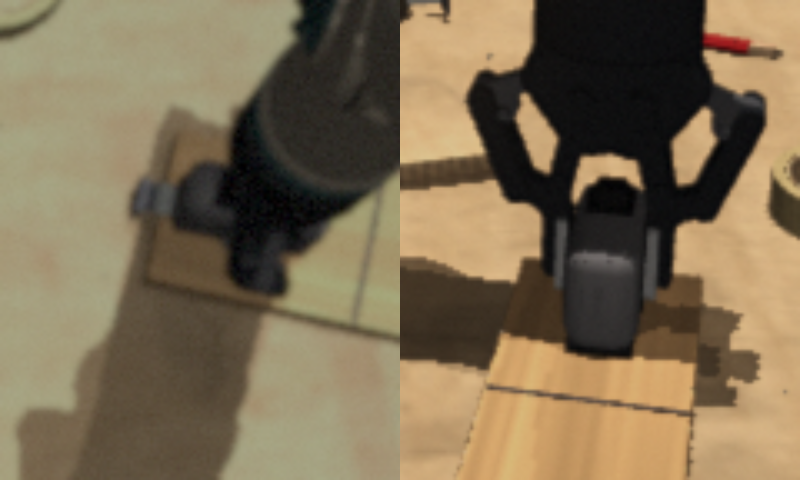

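The case is in contact with the board (force change about 11 N), and the hook at about (140,200) in the crop is clear beyond the end. I lift the command by 1 mm to unload and draw back.

Call:
send_rows:
  rows:
    - [[0,0,-0.1,0,0,0],[-0.6,0,-0.1,0,0,0],[-1.2,0,-0.1,0,0,0],[-1.8,0,-0.1,0,0,0],[-2.4,0,-0.1,0,0,0],[-3,-0.1,-0.1,0,0,0],[-3.6,-0.1,-0.1,0,0,0],[-4.2,-0.1,-0.1,0,0,0],[-4.8,-0.1,-0.1,0,0,0],[-5.4,-0.1,-0.1,0,0,0]]

```text
clock: 7.5
eef_pos: [575.0, -1.3, 107.8]
tool_rot: [3.142, 0.0, 1.34]
force: [1.3, 0.6, -5.2]
width: 33.5
gripper_force: 60.3
```

Run:
```python
from h import *
rel([561,-59.2,107.7],1.34)
im=snap("top","pics/t4.png")
cv2.imwrite("pics/c4.png",cv2.resize(im["pixels"][120:240,390:550,::-1],(640,480)))
```

```text
t 7.5 pos [575.   -1.3 107.8] F [ 1.3  0.6 -5.2] cm [-5.95 -0.04  0.01] rv [ 0.  0. -0.]
```

View pics/c4.png

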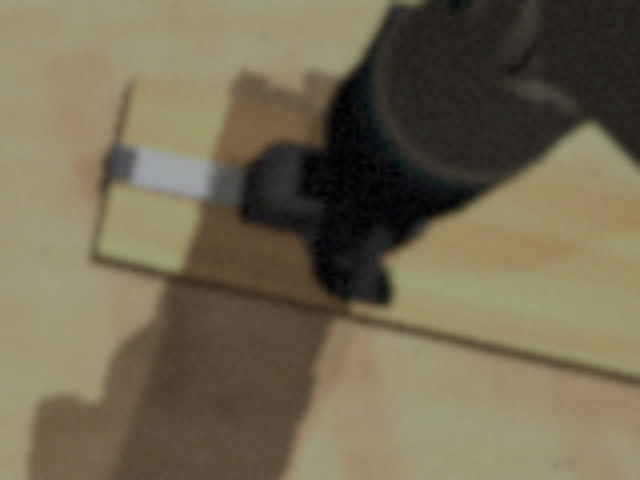

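The hook is caught at the board's end, at (115,162) in the crop, and the blade is drawn out straight. Continuing to the line.

Call:
send_rows:
  rows:
    - [[-0.7,0,0,0,0,0],[-1.4,0,0,0,0,0],[-2.1,0,0,0,0,0],[-2.8,0,0,0,0,0],[-3.5,0,0,0,0,0],[-4.2,0,0,0,0,0],[-4.9,0,0,0,0,0],[-5.5,0,0,0,0,0],[-5.9,0,0,0,0,0],[-5.9,0,0,0,0,0]]

```text
clock: 8.55
eef_pos: [561.4, -59.1, 107.9]
tool_rot: [-3.142, 0.0, 1.339]
force: [1.9, 1.7, -4.3]
width: 33.4
gripper_force: 60.1
```

Call:
send_rows:
  rows:
    - [[0,0,0.05,0,0,0],[0,0,0.1,0,0,0],[0,0,0.1,0,0,0],[0,0,0.1,0,0,0]]

```text
clock: 8.95
eef_pos: [561.6, -58.4, 107.7]
tool_rot: [3.141, 0.0, 1.34]
force: [-1.6, -1.1, 6.1]
width: 33.6
gripper_force: 61.3
```

Run:
```python
from h import *
rel([561,-59.2,107.7],1.34)
im=snap("top","pics/t5.png");si=snap("side","pics/s5.png")
o=np.zeros((480,800,3),np.uint8)
o[:,:480]=cv2.resize(im["pixels"][110:230,400:520,::-1],(480,480));o[:,480:]=cv2.resize(si["pixels"][260:440,340:460,::-1],(320,480))
cv2.imwrite("pics/c5.png",o)
```

```text
t 8.95 pos [561.6 -58.4 107.7] F [-1.6 -1.1  6.1] cm [-0.09 -0.04 -0.  ] rv [ 0.  0. -0.]
```

View pics/c5.png

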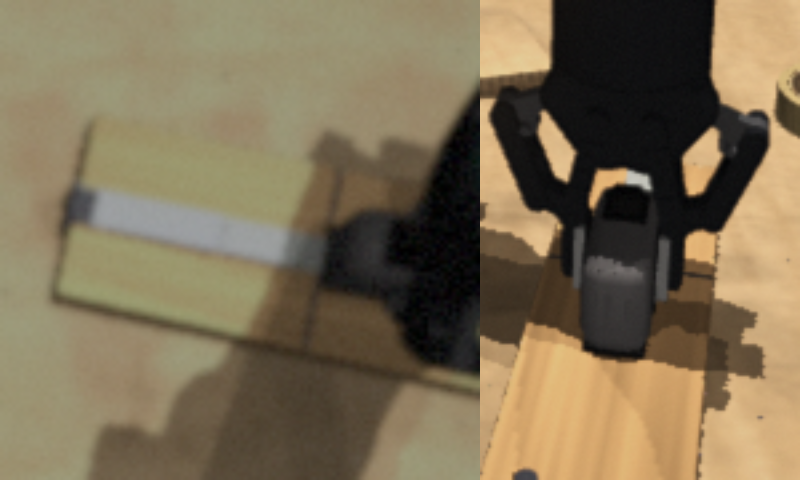

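The front face stands at the line, at (325,260) in the crop, with the hook at (75,205) still caught on the end. Release and rise.

Call:
send_rows:
  rows:
    - [[0,0,-0.05,0,0,0],[0,0,-0.05,0,0,0],[0,0,-0.05,0,0,0],[0,0,-0.05,0,0,0],[0,0,-0.05,0,0,0],[0,0,-0.05,0,0,0],[0,0,-0.05,0,0,0]]
  grip: 0

```text
clock: 9.75
eef_pos: [561.6, -58.2, 107.3]
tool_rot: [-3.141, 0.0, 1.34]
force: [0.7, 0.3, -1.0]
width: 85.5
gripper_force: 0.0
```

Call:
send_rows:
  rows:
    - [[0,0,-1,0,0,0],[0,0,-2.5,0,0,0],[0,0,-4.5,0,0,0],[0,0,-6.5,0,0,0],[0,0,-7,0,0,0],[0,0,-7,0,0,0]]

```text
clock: 10.35
eef_pos: [562.3, -58.2, 178.9]
tool_rot: [3.139, -0.001, 1.34]
force: [-0.8, 0.1, -0.2]
width: 85.5
gripper_force: 0.0
```

Call:
send_rows:
  rows:
    - [[0.6,0,0,0,0,0],[1.2,0,0,0,0,0],[1.2,0,0,0,0,0],[1.2,0,0,0,0,0],[1.2,0,0,0,0,0],[1.2,0,0,0,0,0],[1.2,0,0,0,0,0],[1.2,0,0,0,0,0],[1.2,0,0,0,0,0],[1.2,0,0,0,0,0]]
  grip: 255

```text
clock: 11.35
eef_pos: [564.4, -46.6, 177.4]
tool_rot: [-3.142, -0.0, 1.34]
force: [-0.1, -0.8, -0.3]
width: 0.3
gripper_force: 0.0
```

Run:
```python
from h import *
u=np.array([np.cos(1.34),np.sin(1.34)])
rel([*(np.array([561.6,-58.4])+12*u),163],1.34)
im=snap("top","pics/t6.png");si=snap("side","pics/s6.png")
o=np.zeros((480,800,3),np.uint8)
o[:,:480]=cv2.resize(im["pixels"][110:230,400:520,::-1],(480,480));o[:,480:]=cv2.resize(si["pixels"][260:380,360:440,::-1],(320,480))
cv2.imwrite("pics/c6.png",o)
```

```text
t 11.35 pos [564.4 -46.6 177.4] F [-0.1 -0.8 -0.3] cm [-0.02  0.    1.44] rv [-0. -0. -0.]
```

View pics/c6.png

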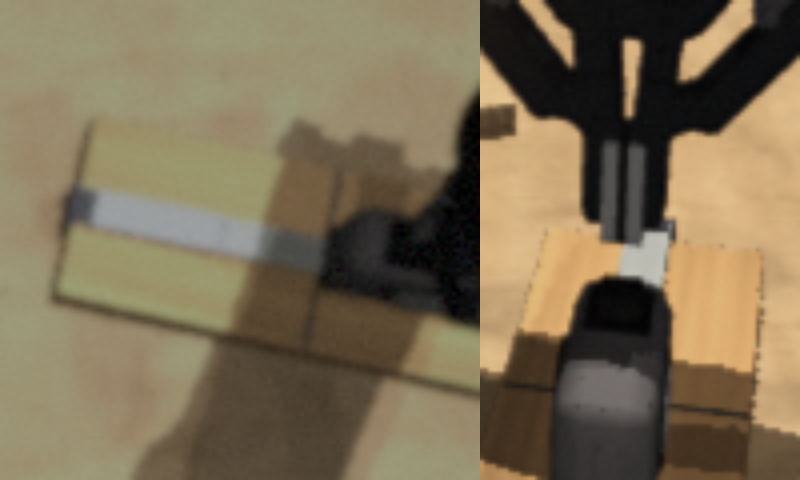

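The case and hook stayed put, and the shut fingers at x≈623 hang over the button at x≈618. Pressing down in small steps.

Call:
send_rows:
  rows:
    - [[0,0,0.6,0,0,0],[0,0,1.2,0,0,0],[0,0,1.7,0,0,0],[0,0,1.9,0,0,0],[0,0,2.1,0,0,0],[0,0,2.1,0,0,0]]

```text
clock: 12.05
eef_pos: [564.2, -46.5, 156.2]
tool_rot: [-3.141, 0.0, 1.34]
force: [0.4, -0.6, -0.7]
width: 0.6
gripper_force: 0.0
```

Call:
send_rows:
  rows:
    - [[0,0,0.1,0,0,0],[0,0,0.2,0,0,0],[0,0,0.2,0,0,0]]

```text
clock: 12.35
eef_pos: [564.6, -46.6, 154.5]
tool_rot: [3.141, -0.0, 1.34]
force: [-0.2, -0.2, 1.5]
width: -0.3
gripper_force: 0.8
```

Call:
send_rows:
  rows:
    - [[0,0,0.1,0,0,0],[0,0,0.2,0,0,0],[0,0,0.2,0,0,0]]

```text
clock: 12.65
eef_pos: [564.6, -46.6, 152.5]
tool_rot: [3.141, -0.0, 1.34]
force: [0.3, -0.3, 3.0]
width: 0.1
gripper_force: 1.4
```

Call:
send_rows:
  rows:
    - [[0,0,0.1,0,0,0],[0,0,0.2,0,0,0],[0,0,0.2,0,0,0]]

```text
clock: 12.95
eef_pos: [564.6, -46.6, 151.6]
tool_rot: [3.141, -0.001, 1.34]
force: [-3.0, 0.1, 12.9]
width: 0.2
gripper_force: 6.6
```

Call:
send_rows:
  rows:
    - [[0,0,0.05,0,0,0],[0,0,0.05,0,0,0],[0,0,0.05,0,0,0]]

```text
clock: 13.25
eef_pos: [564.7, -46.6, 151.6]
tool_rot: [3.14, -0.001, 1.34]
force: [-3.7, 0.5, 16.7]
width: 0.0
gripper_force: 8.5
```

Call:
send_rows:
  rows:
    - [[0,0,-0.3,0,0,0],[0,0,-1,0,0,0],[0,0,-3,0,0,0],[0,0,-6,0,0,0],[0,0,-9,0,0,0],[0,0,-12,0,0,0],[-4,0,-15,0,0,0],[-8,0,-15,0,0,0],[-12,0,-15,0,0,0],[-12,0,-15,0,0,0]]

```text
clock: 14.25
eef_pos: [534.6, -170.4, 300.7]
tool_rot: [3.141, 0.005, 1.33]
force: [-0.5, 0.4, 0.5]
width: -0.3
gripper_force: 0.0
```

Run:
```python
from h import *
im=snap("top","pics/t7.png");si=snap("side","pics/s7.png")
o=np.zeros((480,800,3),np.uint8)
o[:,:480]=cv2.resize(im["pixels"][110:230,400:520,::-1],(480,480));o[:,480:]=cv2.resize(si["pixels"][260:380,360:440,::-1],(320,480))
cv2.imwrite("pics/c7.png",o)
```

```text
(no output)
```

View pics/c7.png

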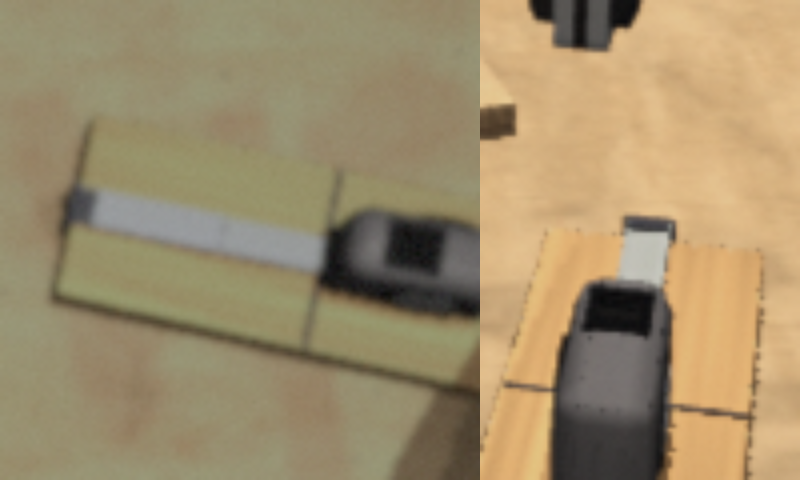

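The hook is on the end at (75,205), the case front is on the line at (325,260), and the button sits visibly lower. The robot is clear, so I hand in.

```bash
python3 -c "
from cell import ctrl
print(ctrl.finish_job())"
```

```text
the job is handed in; nothing more can be done
None
```

The job is handed in at about 14 s of the 45 s allowed: the last pictures show the hook on the board's end, the case front on the line and the robot clear, and the lock button was pressed until the force rose sharply; no verdict came back.

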